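# Dispense one filter disc and nudge it into the tray

## Robot

A 7-joint arm with a two-finger parallel gripper is mounted at the origin on a cart in front of the work surface, level with it; the furniture and walls round the work are solid. World frame = base frame: x ahead of the robot, y to its left, z up, the work surface at z = 0. Lengths are in m, angles in rad, forces in N, time in s.
With the tool pointing down it reaches from about 0.4 to 0.9 m from the base axis. Payload 5.5 kg.
Tool frame: the origin (TCP) lies at the very end of the fingers, on their centre line; the grasp point (between the pads) lies 19 mm behind it; z points along the fingers, y is the line along which they close (so a half turn about z gives the same grasp; the last joint's range is limited). The gripper opens to 92 mm and grips with 3 to 60 N. Pads are 19 mm wide; open, the fingers measure 130 mm over their backs; the gripper's body (75 mm by 190 mm) begins 47 mm behind the grasp point.
Start: joints at [-0.85, 0.501, -0.427, 1.55, 0.221, 1.138, -0.21], TCP at [0.287, 0.583, 0.227] pointing down, gripper open.
Joint ranges: [-2.88, 2.88], [-0.31, 2.03], [-1.54, 1.56], [0.2, 2.42], [-1.41, 4.55], [0.19, 2.02], [-2.57, 2.57]. Speed limits (rad/s): [2.57, 2.57, 3.14, 3.14, 3.14, 3.14, 3.14].

## Interface

Orientations are given as a rotation vector (axis times angle).
In Python, from station import manip gives the robot as it stands. The module is installed in compiled form; this text tells all that it offers.
- The arm moves only by the tool jog_arm, never from a script. Its argument "deltas" is a list that holds one entry, the list of rows, each a list of 6 numbers: the shift along the tool's x, y, z in mm, then the turn, a rotation vector about the tool's x, y, z in degrees. In form: [[[x, y, z, ax, ay, az], ...]]. A call has 1 to 5 rows; each row is the pose to reach, as a shift and turn from the pose commanded when the call began, along the tool's axes at that moment; what a row does not reach only later rows make up. A row lasts 1/8 s, in which the tool goes at most 62.5 mm and 10.7 degrees, less where a joint would pass 70% of its speed; a pose out of reach is approached as far as the arm can. A call with a gripper value outside its range is refused whole. "jaw" is the closure, from -1 (fully open) to 1 (shut), so that 0 is half open, set as the call begins (left out, the last holds). The fingers move at their own pace and stop on an object; "force" is the grip in N (left out, the last holds). Time passes only in rows, so rows that repeat a pose let the fingers close. It gives the time, the measured TCP pose, the force, the opening and the grip force at its end, in the units of the state.
- manip.state(): the state, without advancing time (a new reading comes with each control period).
- manip.get_image(name): name is "side" or "top" or "wrist"; returns the picture (420x560x3 uint8, red, green, blue); there is no depth.
- manip.camera_params(name): a dict with "vfov" (degrees; the focal length in pixels is half the picture's height over the tangent of half this angle, whatever the lens; pixels are square), "cx", "cy" (the principal point, pixels), "k1" (the pictures are not rectified: a ray, as slopes to the right and down, at radius r is drawn at 1 + k1 r^2 times it, then the intrinsics apply), "eye" and "rotation" of the camera in the world. Camera axes: x right, y down, z forward; pixel columns grow to the right and rows downward; lengths in m; the calibration is good to about 2 mm. A picture is of the moment at which its call begins: read the wrist's pose just before it. camera_params takes no time and is no camera call; for the wrist camera it gives the pose at the moment of the call.
- manip.finish_job(): hands the job in; it is judged then, once.
The state is a dict: "t": time; "joint_pos": joint angles; "joint_vel": joint speeds; "joint_torque": joint torques, N m; "position": TCP position; "tcp_rot": TCP orientation; "ft_force": force on the tool from outside, world axes, zero at the start; "ft_torque": the same for the moment, N m; "finger_gap": opening from 0.0 (shut) to 1.0 (fully open); "grasp_force": force on a finger pad.
Only numpy, scipy, OpenCV 4.12 (cv2) and the standard library are available. Lean on these libraries where they do the work, as an engineer would, in place of code of your own. Each camera call takes 0.05 s, during which the arm holds its last target. There are 200 camera calls.

## Task

Press the plunger of the disc dispenser fully down, once only, and let it spring back, so that a single white disc comes out onto the ledge. Then nudge that disc sideways along the ledge with a fingertip until it drops off the end into the small white tray. Do not pick anything up, keep the other discs in the magazine, and leave the tray, the timer and the other things where they stand.

Things in the scene. Friction and masses are not known exactly. Their poses are not given: they have to be found in the camera images.
- dispenser: Fixed grey and dark steel disc dispenser, 128 x 60 mm and 116 mm high. Origin at table level below the axis of its magazine (four steel rods under a top plate whose top is 95 mm above the table). In its own frame: -x is the front, where a disc comes out onto the cross ledge; +x is the back, where the plunger stands; the ledge runs along y. The dispenser's yaw varies, its z is up.
- magazine (a point): Point on the dispenser's deck, 52 mm above the table, on the magazine axis: the centre of the underside of the lowest disc in the stack.
- ledge (a point): Top of the cross ledge, 52 mm above the table, 38 mm in front of the magazine axis: an ejected disc's underside is centred here (or up to 5 mm further on). The ledge runs 30 mm to either side along the dispenser's y, open at both ends; front and rear lips, 5 mm high and 38 mm apart, guide a disc along it. One end overhangs the tray's near rim, so a disc pushed off there falls in.
- plunger_top (a point): Centre of the top face of the plunger's round black cap (28 mm across), 44 mm behind the magazine axis, 116 mm above the table at rest. It is pressed straight down.
- plunger (a joint): Travel of the plunger in m: 0 = up at rest, 0.020 = fully down against its stop. The spring takes 2 N to start and 6 N fully down, and lifts the plunger again when let go. It moves a slide under the stack twice as far forward; the slide pushes out the lowest disc, and the next one drops once the plunger is up again.
- disc_1: White filter disc, 30 mm across, 12 mm thick, about 12 to 23 g: the lowest of the stack of three, the one to be dispensed. Origin at the centre of its underside, z along its axis.
- disc_2: A like disc, second in the stack; it stays in the magazine and drops to the deck after the press.
- disc_3: A like disc, top of the stack; it stays in the magazine.
- catch_tray: Small white open tray, loose, 48 mm (its x) x 86 mm (its y) x 40 mm high, walls about 2 mm, standing empty at one end of the ledge (either end, varies), its near rim under the end of the ledge. Origin at the centre of its underside.
- culture_dish: Loose closed petri dish, 90 mm across, 16 mm high, far to the left; to be left alone. Origin at the centre of its underside.
- beaker: Loose glass beaker, 56 mm across and 70 mm high, behind the dispenser; to be left alone. Origin at the centre of its underside.
- marker: Loose marker pen, 14 x 135 x 15 mm, lying right of the dispenser; to be left alone. Origin at the centre of its underside.
- timer: Loose white bench timer, 70 x 62 x 21 mm, lying at the other end of the ledge; to be left alone. Origin at the centre of its underside.
Mind the look-alikes: they are no part of the job. What is shaped like the catch_tray but yellow is not meant.

How it is judged:
On the way, in this order (a step that is already met when the one before it is completed fails the run):
1. the plunger is fully down and the lowest disc is out of the stack (value of joint plunger above 0.018 m and x of disc_1 in the frame of dispenser below -0.032 m), for 0.05 s.
2. the plunger is up again, the disc still on the ledge (value of joint plunger below 0.003 m and z of disc_1 in the frame of dispenser above 0.048 m), for 0.1 s.
At the end, for the whole second after the job is handed in: The dispensed disc lies at rest inside the tray (any way up, its origin below the rim), the plunger is up (within 3 mm), and the two other discs are in the magazine (within 6 mm of its axis), the lower one down on the deck (x of disc_1 in the frame of catch_tray between -0.024 and 0.024 m and y of disc_1 in the frame of catch_tray between -0.043 and 0.043 m and z of disc_1 in the frame of catch_tray below 0.032 m and linear speed of disc_1 below 0.02 m/s and value of joint plunger below 0.003 m and horizontal distance between each of disc_2, disc_3 and magazine below 0.006 m and height (world z) of disc_2 below 0.057 m); the robot touches nothing.
It fails at once if the dispensed disc is lifted more than 10 mm above the ledge (height (world z) of disc_1 above 0.062 m).
It fails at once if a second disc leaves the magazine (horizontal distance between any of disc_2, disc_3 and magazine above 0.012 m).
It fails at once if the tray is moved more than 15 mm or lifted (distance of catch_tray from where it was at the start of the episode above 0.015 m).
It fails at once if the timer or a bystander is moved more than 15 mm (distance of any of culture_dish, beaker, marker, timer from where it was at the start of the episode above 0.015 m).
It also fails if it takes over 42 s, if anything falls off the work surface, if the arm or the gripper's body presses on something with over 40 N, if the wrist force passes 120 N, or if a joint passes its speed limit or range.

## Working session

There is one attempt and no reset: what is moved stays moved. The work goes in short steps, Python scripts to look and compute and a tool call to move; the robot and the scene stay as the last step left them, time stands still between calls to the robot, and variables do not carry over. Pictures are saved under pics/ and viewed, at most 10 in all, crops included, and the job is handed in when it is done.

Besides the shell and the picture viewer there is one more tool, called after "Request:" as name(argument=value, ...) on one line, values as JSON. jog_arm: Moves the arm, as the interface text tells. Its arguments: {"type":"object","properties":{"deltas":{"type":"array","items":{"type":"array","items":{"type":"array","items":{"type":"number"}}}},"jaw":{"type":"number"},"force":{"type":"number"}},"required":["deltas"]}

```bash
mkdir -p pics; cat > h.py <<'E'
import numpy as np, cv2
from station import manip
from scipy.spatial.transform import Rotation as R
def snap(n,f):
    p=manip.camera_params(n); im=manip.get_image(n); cv2.imwrite(f'pics/{f}.png',cv2.cvtColor(im,cv2.COLOR_RGB2BGR)); return im,p
def ray(p,u,v):
    f=210/np.tan(np.radians(p['vfov'])/2); d=np.array([(u-p['cx'])/f,(v-p['cy'])/f]); s=d.copy()
    for _ in range(20): s=d/(1+p['k1']*(s@s))
    return np.array(p['eye']),np.array(p['rotation'])@np.array([s[0],s[1],1])
def onz(p,u,v,z):
    e,d=ray(p,u,v); return e+d*(z-e[2])/d[2]
def proj(p,X):
    f=210/np.tan(np.radians(p['vfov'])/2); c=np.array(p['rotation']).T@(np.array(X)-p['eye']); s=c[:2]/c[2]
    return s*(1+p['k1']*(s@s))*f+[p['cx'],p['cy']]
E
python3 - <<'E'
from h import *
for n in('top','side'):
    im,p=snap(n,n+'0'); print(n,p)
s=manip.state(); print(s)
E
```

```text
top {'vfov': 48.53871660755928, 'cx': 283.0113483486327, 'cy': 208.8821057691703, 'k1': -0.04546958336229893, 'eye': array([ 0.55332492, -0.23051856,  1.16650979]), 'rotation': array([-2.20595015,  2.16242432, -0.07957666])}
side {'vfov': 43.37762438041019, 'cx': 276.9992676966893, 'cy': 208.69658958216294, 'k1': 0.0469666705624714, 'eye': array([ 0.3828437 , -1.53424416,  0.69626196]), 'rotation': array([-2.00404921,  0.15705157, -0.13636031])}
{'t': 0.1, 'joint_pos': array([-0.84981505,  0.50180298, -0.42682374,  1.55133209,  0.22080795,
        1.13831599, -0.21032327]), 'joint_vel': array([-0.00060789, -0.00238757,  0.00063215, -0.00405924, -0.00312175,
        0.00026393,  0.00062796]), 'joint_torque': array([-1.22892138e-02, -5.67863882e+01, -5.83909348e+00, -2.79913616e+01,
       -6.91430806e-02,  2.39988731e-02,  4.63910305e-05]), 'position': array([0.28701993, 0.5824885 , 0.22575842]), 'tcp_rot': array([-7.12648601e-01, -3.05920264e+00,  2.72609496e-03]), 'ft_force': array([-0.18511506, -0.74211756, -0.14361409]), 'ft_torque': array([-0.00722998,  0.01864295,  0.02655176]), 'grasp_force': 0.0, 'finger_gap': 0.9985850261846188}
```

View pics/top0.png

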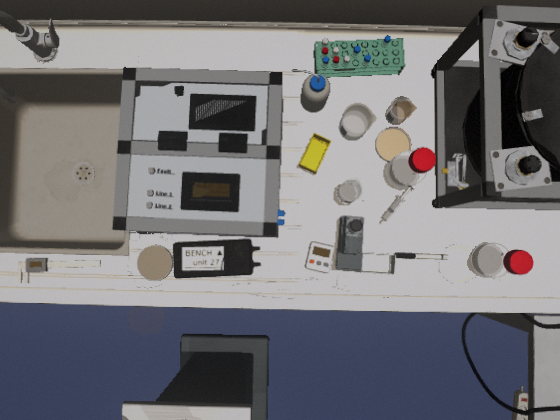

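View pics/side0.png

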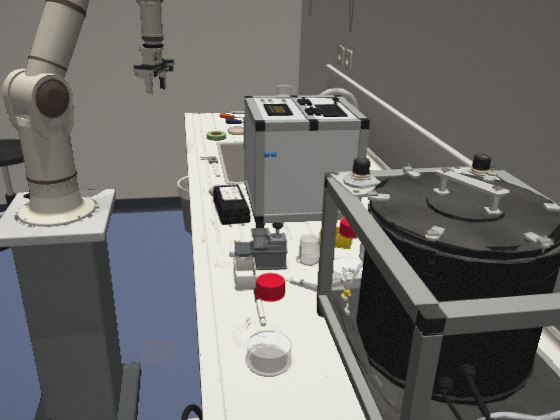

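Top view: the dispenser is at about (350,243), the timer at (320,257), and the white tray is probably near (378,263). I'll zoom in on that area.

```bash
sed -i "s/p=manip.camera_params(n); im/p=manip.camera_params(n); p['rotation']=R.from_rotvec(p['rotation']).as_matrix(); im/" h.py
python3 - <<'E'
import cv2,numpy as np
a=cv2.imread('pics/top0.png')[195:295,290:420]; b=cv2.imread('pics/side0.png')[205:310,210:340]
f=lambda x:cv2.resize(x,(780,int(x.shape[0]*6)),interpolation=cv2.INTER_CUBIC)
cv2.imwrite('pics/ct.png',f(a));cv2.imwrite('pics/cs.png',f(b)[:600])
E
```

```text
(no output)
```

View pics/ct.png

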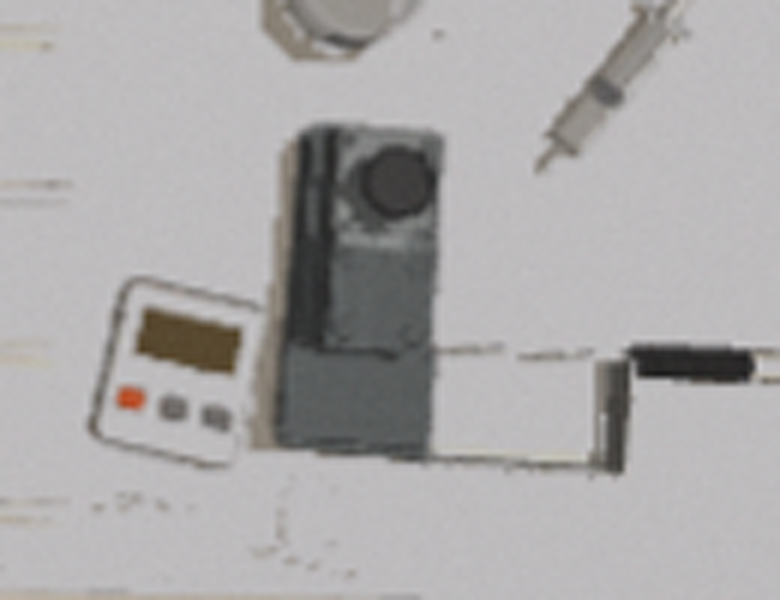

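View pics/cs.png

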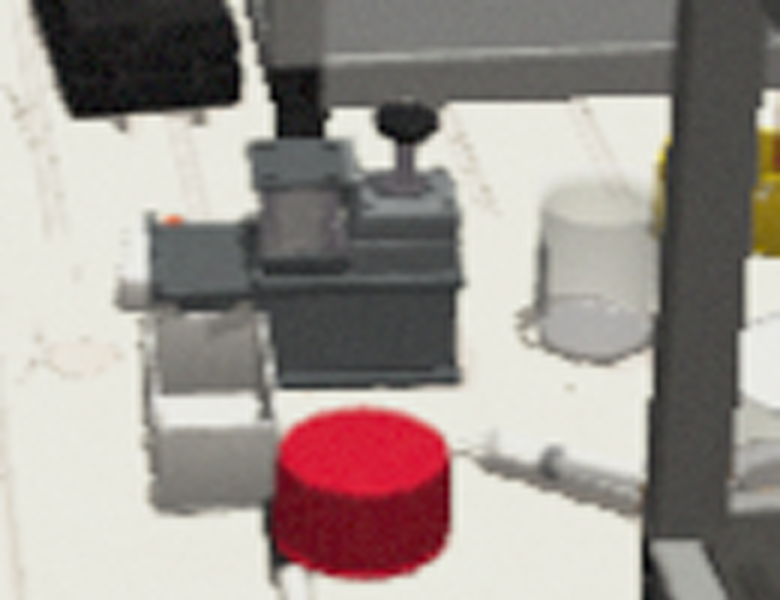

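Top crop: the plunger cap centre is at crop (398,182), and the ledge's front corners are at (278,443) and (428,457). The white tray runs to the right to about (600,465), with the timer on the left. The side crop agrees: the tray is on the −y side and the cap is at crop (407,122).

```bash
cat >> h.py <<'E'
def par(n):
    p=manip.camera_params(n); p['rotation']=R.from_rotvec(p['rotation']).as_matrix(); return p
E
python3 - <<'E'
from h import *
p=par('top'); q=par('side')
T=lambda u,v:(290+u/6,195+v/6)
S=lambda u,v:(210+u/6,205+v/6)
print('cap',onz(p,*T(398,182),.116), onz(q,*S(407,112),.116))
L=[onz(p,*T(*c),.057) for c in((278,445),(428,457),(432,350),(282,345))]
print(L); print('yaw',[np.degrees(np.arctan2(*(a-b)[1::-1])) for a,b in((L[2],L[1]),(L[3],L[0]))], np.degrees(np.arctan2(-(L[0]-L[1])[0],(L[0]-L[1])[1])))
print('tray rim',[onz(p,*T(*c),.04) for c in((435,350),(430,457),(628,360),(620,470))])
s=manip.state(); m=R.from_rotvec(s['tcp_rot']).as_matrix(); print(m,s['position'])
E
```

```text
cap [ 0.59603252 -0.39605576  0.116     ] [ 0.59853184 -0.39810919  0.116     ]
[array([ 0.49360555, -0.3588729 ,  0.057     ]), array([ 0.48996927, -0.41828171,  0.057     ]), array([ 0.53213605, -0.41947314,  0.057     ]), array([ 0.53299877, -0.35995664,  0.057     ])]
yaw [np.float64(-1.6184817520745636), np.float64(-1.5758649518754617)] -3.502583022221359
tray rim [array([ 0.53183366, -0.42357782,  0.04      ]), array([ 0.48901285, -0.42196299,  0.04      ]), array([ 0.52923235, -0.50155676,  0.04      ]), array([ 0.48515105, -0.49854911,  0.04      ])]
[[-8.97052934e-01  4.41922271e-01 -8.60117482e-04]
 [ 4.41923102e-01  8.97051543e-01 -1.58185794e-03]
 [ 7.25114620e-05 -1.79911609e-03 -9.99998379e-01]] [0.28701993 0.5824885  0.22575842]
```

Request:
jog_arm(deltas=[[[-39,-46,-4,0,0,-5],[-78,-92,-8,0,0,-10],[-117,-138,-12,0,0,-15],[-156,-184,-16,0,0,-20],[-195,-230,-20,0,0,-23]]], jaw=1, force=20)

```text
t: 0.72
position: [0.3607, 0.2883, 0.2465]
tcp_rot: [-0.085, -3.14, 0.001]
ft_force: [1.2, 0.1, 0.5]
finger_gap: 0.507
grasp_force: 0.0
```

```bash
cat >> h.py <<'E'
def to(x,y,z,yaw=None):
    # tool-frame delta (mm, deg) to world TCP x,y,z with tool y at heading yaw(deg)
    s=manip.state(); m=R.from_rotvec(s['tcp_rot']); print('now',s['t'],s['position'].round(4),m.as_matrix()[:,1].round(3),s['ft_force'].round(2))
    d=m.inv().apply(np.array([x,y,z])-s['position'])*1000
    r=[0,0,0]
    if yaw is not None:
        c,n=np.cos(np.radians(yaw)),np.sin(np.radians(yaw))
        t=R.from_matrix(np.array([[-n,c,0],[c,n,0],[0,0,-1]])); r=(m.inv()*t).as_rotvec(degrees=True)
    print('delta',d.round(1),np.round(r,2))
E
python3 -c "
from h import *
p=par('top'); print([onz(p,u,235,.3) for u in(115,280)])
to(.42,-.0,.24,87);to(.42,-.2,.24,87)"
```

```text
[array([0.56135996, 0.0830454 , 0.3       ]), array([ 0.56779196, -0.22525411,  0.3       ])]
now 0.725 [0.3607 0.2883 0.2465] [ 0.054  0.999 -0.   ] [1.16 0.13 0.47]
delta [ -74.9 -284.7    6.6] [-0.02 -0.01 -0.12]
now 0.725 [0.3607 0.2883 0.2465] [ 0.054  0.999 -0.   ] [1.16 0.13 0.47]
delta [ -85.8 -484.4    6.7] [-0.02 -0.01 -0.12]
```

Request:
jog_arm(deltas=[[[-15,-57,0,0,0,0],[-30,-114,0,0,0,0],[-45,-171,0,0,0,0],[-60,-228,0,0,0,0],[-75,-285,0,0,0,0]]])

```text
t: 1.35
position: [0.4193, -0.0001, 0.2468]
tcp_rot: [0.088, 3.14, -0.0]
ft_force: [1.3, 0.5, 0.4]
finger_gap: 0.007
grasp_force: 0.0
```

Request:
jog_arm(deltas=[[[-4,-60,0,0,0,0],[-8,-120,0,0,0,0],[-12,-180,0,0,0,0],[-18,-240,0,0,0,0],[-30,-300,0,0,0,0]]])

```text
t: 1.98
position: [0.4319, -0.3011, 0.2466]
tcp_rot: [-0.088, -3.14, -0.0]
ft_force: [0.4, 0.1, 0.1]
finger_gap: 0.01
grasp_force: 0.0
```

```bash
python3 -c "
from h import *
to(.53,-.395,.25,87)"
```

```text
now 1.975 [ 0.4319 -0.3011  0.2466] [0.056 0.998 0.   ] [0.4  0.15 0.07]
delta [-103.2  -88.2   -3.4] [ 0.01 -0.01 -0.23]
```

Request:
jog_arm(deltas=[[[-26,-22,0,0,0,0],[-60,-50,0,0,0,0],[-90,-75,0,0,0,0],[-103,-88,0,0,0,0],[-103,-88,0,0,0,0]]])

```text
t: 2.6
position: [0.5303, -0.3937, 0.2455]
tcp_rot: [-0.089, -3.139, -0.001]
ft_force: [-0.8, -0.2, -0.5]
finger_gap: 0.005
grasp_force: 0.0
```

```bash
python3 -c "
from h import *
im,p=snap('wrist','w0'); print(p); to(.597,-.397,.15,87)
for X in((.597,-.397,.116),(.512,-.389,.052)): print(proj(p,X))"
```

```text
{'vfov': 64.7117281683368, 'cx': 278.60520743389526, 'cy': 212.565879788617, 'k1': -0.011391686285195473, 'eye': array([ 0.45174981, -0.38805341,  0.40364982]), 'rotation': array([[ 5.61986870e-02,  9.57230221e-01,  2.83816863e-01],
       [ 9.98419480e-01, -5.40225450e-02, -1.54953836e-02],
       [ 4.99859770e-04,  2.84239105e-01, -9.58753295e-01]])}
now 2.65 [ 0.5297 -0.3929  0.2456] [0.057 0.998 0.001] [ 0.05  0.85 -0.22]
delta [-67.6  -0.4  95.5] [ 0.05 -0.1  -0.25]
[277.65095794 272.91144763]
[280.72426729 173.06057408]
```

View pics/w0.png

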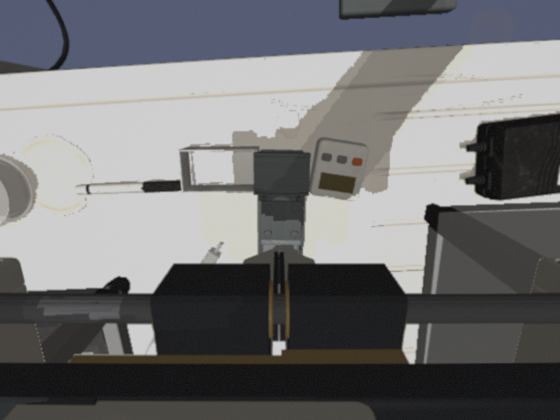

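The wrist view puts the ledge centre at (282,171), within 2 px of my prediction. The tray is at x 185–260 and the timer on the right, so the estimates hold. I'll move over the cap.

Request:
jog_arm(deltas=[[[-25,0,30,0,0,0],[-50,-1,70,0,0,0],[-67,-2,95,0,0,0],[-67,-2,112,0,0,0],[-67,-2,112,0,0,0]]])

```text
t: 3.28
position: [0.595, -0.398, 0.1333]
tcp_rot: [-0.089, -3.137, -0.003]
ft_force: [-0.2, -0.2, 0.4]
finger_gap: 0.005
grasp_force: 0.0
```

```bash
python3 -c "
from h import *
to(.596,-.395,.094,87); im,p=snap('side','s1')
b=cv2.imread('pics/s1.png')[205:300,210:340]; cv2.imwrite('pics/s1c.png',cv2.resize(b,(780,570),interpolation=cv2.INTER_CUBIC))"
```

```text
now 3.275 [ 0.595  -0.398   0.1333] [0.057 0.998 0.002] [-0.24 -0.19  0.45]
delta [-0.9  3.  39.3] [ 0.09 -0.2  -0.24]
```

View pics/s1c.png

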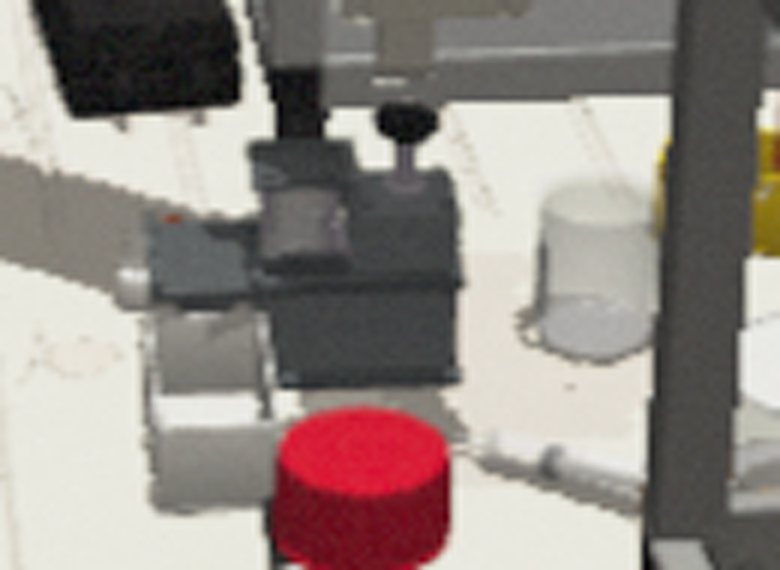

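The fingertips at crop (405,85) sit right above the cap at (407,120). Pressing now.

Request:
jog_arm(deltas=[[[0,2,15,0,0,0],[0,2,22,0,0,0],[0,2,28,0,0,0],[0,2,34,0,0,0],[0,2,38,0,0,0]]])

```text
t: 3.95
position: [0.5971, -0.3969, 0.0972]
tcp_rot: [-0.089, -3.14, -0.0]
ft_force: [-2.6, 2.3, 6.3]
finger_gap: 0.003
grasp_force: 3.4
```

Request:
jog_arm(deltas=[[[0,0,1,0,0,0],[0,0,2,0,0,0],[0,0,2,0,0,0]]])

```text
t: 4.32
position: [0.5971, -0.3969, 0.0964]
tcp_rot: [0.089, 3.14, 0.0]
ft_force: [-4.4, 2.8, 9.8]
finger_gap: 0.004
grasp_force: 5.2
```

Request:
jog_arm(deltas=[[[0,0,1,0,0,0],[0,0,2,0,0,0],[0,0,2,0,0,0]]])

```text
t: 4.7
position: [0.5972, -0.3969, 0.0962]
tcp_rot: [0.089, 3.14, 0.0]
ft_force: [-7.7, 4.8, 19.1]
finger_gap: 0.008
grasp_force: 9.7
```

Request:
jog_arm(deltas=[[[0,0,-6,0,0,0],[0,0,-14,0,0,0],[0,0,-24,0,0,0],[0,0,-40,0,0,0],[0,0,-60,0,0,0]]])

```text
t: 5.32
position: [0.5971, -0.3967, 0.1533]
tcp_rot: [-0.088, -3.14, -0.001]
ft_force: [0.5, -0.7, 0.0]
finger_gap: 0.006
grasp_force: 0.0
```

```bash
python3 -c "
from h import *
to(.512,-.348,.15,87)"
```

```text
now 5.325 [ 0.5971 -0.3967  0.1533] [0.056 0.998 0.   ] [ 0.46 -0.68  0.03]
delta [87.7 43.8  3.4] [ 0.02 -0.03 -0.22]
```

```bash
python3 -c "
from h import *
im,p=snap('wrist','w1'); c=proj(p,(.512,-.389,.058)); print(c,proj(p,(.597,-.397,.116)))
for X in((.510,-.389,.064),): print(proj(p,X))
b=cv2.imread('pics/w1.png')[:300,100:460]; cv2.imwrite('pics/w1c.png',cv2.resize(b,(720,600)))"
```

```text
[280.92820087 104.82190035] [276.1601008  243.90255618]
[280.83759423 101.64257516]
```

View pics/w1c.png

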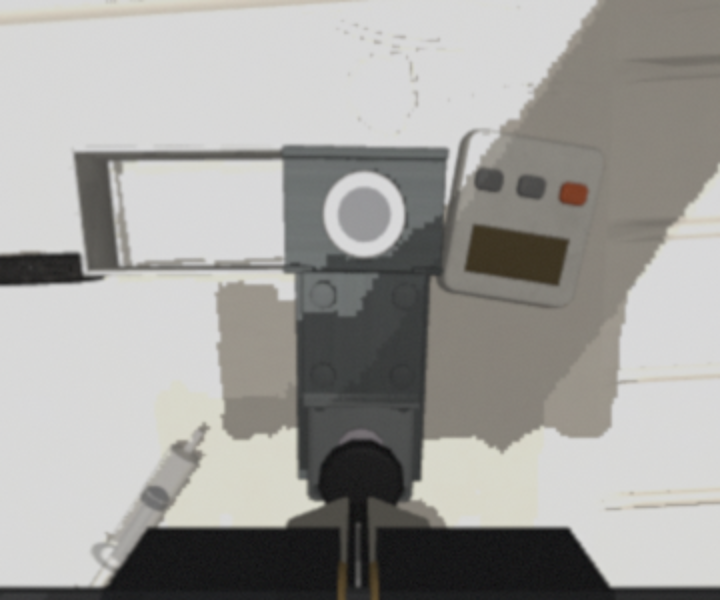

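The disc is out and centred on the ledge at full-image (282,106), roughly x=0.5135, y=−0.388. The plunger is back up. Next I'll place the fingertip on the timer side of the disc.

Request:
jog_arm(deltas=[[[30,16,0,0,0,0],[60,32,0,0,0,0],[84,45,0,0,0,0],[84,45,25,0,0,0],[84,45,50,0,0,0]]])

```text
t: 6.0
position: [0.5165, -0.3475, 0.1036]
tcp_rot: [0.088, 3.138, -0.002]
ft_force: [0.4, 0.3, -0.2]
finger_gap: 0.005
grasp_force: 0.0
```

```bash
python3 -c "
from h import *
to(.5155,-.346,.057,87)
im,p=snap('side','s2')
b=cv2.imread('pics/s2.png')[205:300,210:340]; cv2.imwrite('pics/s2c.png',cv2.resize(b,(780,570),interpolation=cv2.INTER_CUBIC))"
```

```text
now 6.0 [ 0.5165 -0.3475  0.1036] [ 0.056  0.998 -0.001] [ 0.38  0.28 -0.24]
delta [ 1.2  1.5 46.6] [-0.06  0.14 -0.22]
```

View pics/s2c.png

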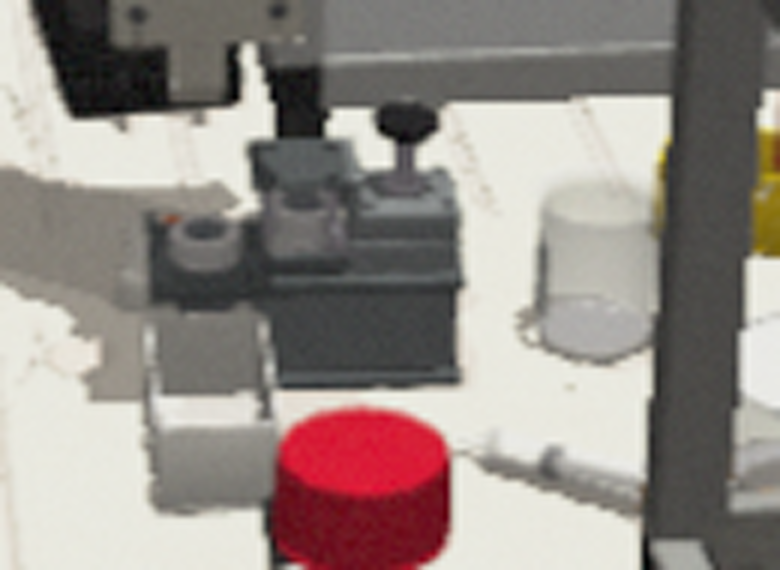

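The disc is on the ledge at crop (205,240). The plunger is up and the fingertip is behind and above the disc with clear space around it, so I'll descend.

Request:
jog_arm(deltas=[[[1,2,15,0,0,0],[1,2,30,0,0,0],[1,2,40,0,0,0],[1,2,46,0,0,0],[1,2,46,0,0,0]]])

```text
t: 6.68
position: [0.5148, -0.3451, 0.0563]
tcp_rot: [-0.089, -3.14, -0.0]
ft_force: [-0.1, 0.2, -0.4]
finger_gap: 0.006
grasp_force: 0.0
```

Request:
jog_arm(deltas=[[[0,-5,0,0,0,0],[0,-10,0,0,0,0],[0,-15,0,0,0,0],[0,-20,0,0,0,0],[0,-25,0,0,0,0]]])

```text
t: 7.3
position: [0.5136, -0.3704, 0.0568]
tcp_rot: [0.089, 3.14, 0.0]
ft_force: [0.9, 0.5, -0.3]
finger_gap: 0.003
grasp_force: 0.3
```

```bash
python3 -c "
from h import *
to(.5155,-.40,.057,87)
im,p=snap('side','s3')
b=cv2.imread('pics/s3.png')[205:300,210:340]; cv2.imwrite('pics/s3c.png',cv2.resize(b,(780,570),interpolation=cv2.INTER_CUBIC))"
```

```text
now 7.3 [ 0.5136 -0.3704  0.0568] [0.056 0.998 0.   ] [ 0.91  0.5  -0.31]
delta [ -3.6 -29.4  -0.2] [ 0.    0.01 -0.24]
```

View pics/s3c.png

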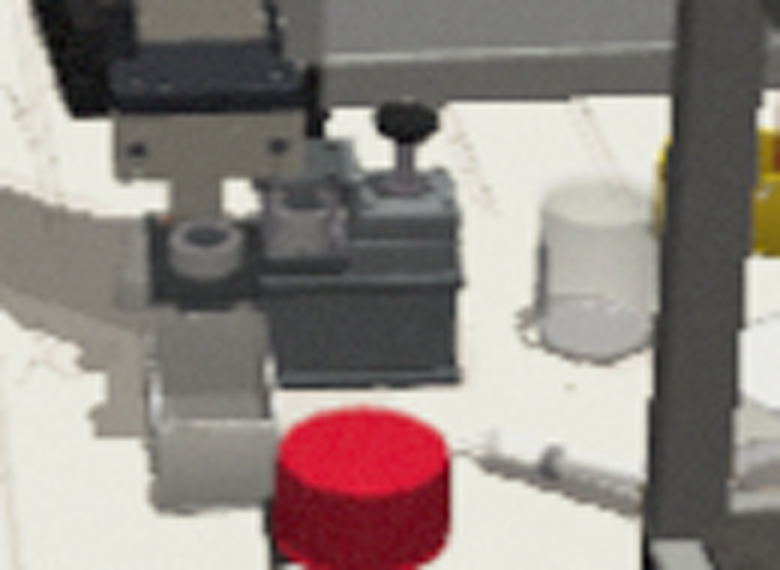

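The disc at crop (207,248) is just starting to move with the finger behind it. I'll keep pushing steadily.

Request:
jog_arm(deltas=[[[0,-6,0,0,0,0],[0,-12,0,0,0,0],[0,-18,0,0,0,0],[0,-24,0,0,0,0],[0,-29,0,0,0,0]]])

```text
t: 7.98
position: [0.5118, -0.3996, 0.0567]
tcp_rot: [-0.089, -3.14, 0.0]
ft_force: [0.5, 0.8, 0.9]
finger_gap: 0.006
grasp_force: 0.4
```

Request:
jog_arm(deltas=[[[0,-5,0,0,0,0],[0,-10,0,0,0,0],[0,-15,0,0,0,0],[0,-18,0,0,0,0],[0,-18,0,0,0,0]]])

```text
t: 8.6
position: [0.5106, -0.4173, 0.0564]
tcp_rot: [-0.089, -3.14, -0.0]
ft_force: [0.6, -0.2, 0.2]
finger_gap: 0.008
grasp_force: 0.0
```

```bash
python3 -c "
from h import *
to(.5155,-.40,.057,87)
im,p=snap('side','s4')
b=cv2.imread('pics/s4.png')[205:300,210:340]; cv2.imwrite('pics/s4c.png',cv2.resize(b,(780,570),interpolation=cv2.INTER_CUBIC))"
```

```text
now 8.6 [ 0.5106 -0.4173  0.0564] [0.057 0.998 0.   ] [ 0.56 -0.15  0.23]
delta [-3.9 17.6 -0.6] [ 0.   -0.03 -0.26]
```

View pics/s4c.png

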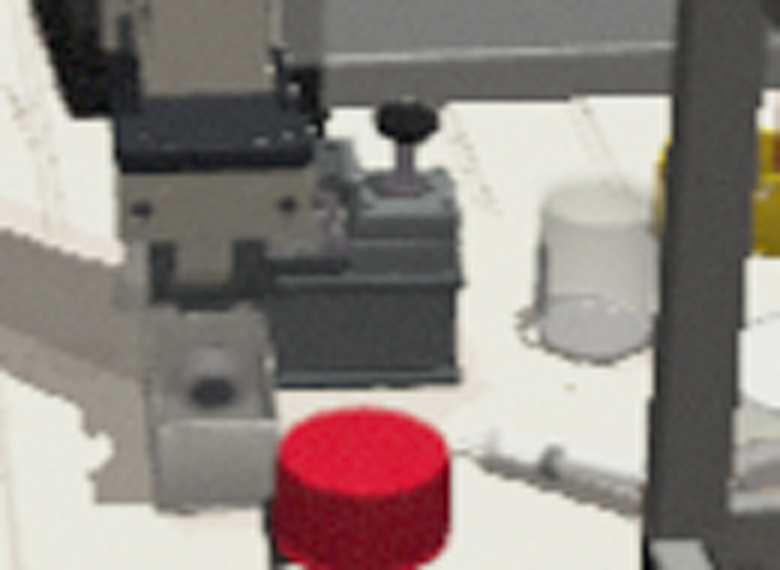

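The disc has fallen into the tray, with its dark centre at crop (210,388). I'll retract straight up and then check its position numerically, since all 10 views are used.

Request:
jog_arm(deltas=[[[0,3,-15,0,0,0],[0,3,-40,0,0,0],[0,3,-80,0,0,0],[0,3,-120,0,0,0],[0,3,-150,0,0,0]]])

```text
t: 9.28
position: [0.5119, -0.414, 0.2101]
tcp_rot: [0.088, 3.138, -0.002]
ft_force: [0.5, -0.4, -0.5]
finger_gap: 0.006
grasp_force: 0.0
```

Request:
jog_arm(deltas=[[[20,0,0,0,0,0],[40,0,0,0,0,0],[60,0,0,0,0,0],[60,0,0,0,0,0],[60,0,0,0,0,0]]])

```text
t: 9.9
position: [0.4525, -0.4104, 0.2076]
tcp_rot: [0.087, 3.139, -0.001]
ft_force: [-0.4, 0.6, -0.6]
finger_gap: 0.009
grasp_force: 0.0
```

```bash
python3 - <<'E'
from h import *
p=par('side')
for k in (4,5,6):
    if k>4: snap('side',f's{k}')
    g=cv2.imread(f'pics/s{k}.png',0)
    roi=g[258:276,237:253]; ys,xs=np.where(roi<95)
    u,v=xs.mean()+237,ys.mean()+258
    print(k,len(xs),u,v,onz(p,u,v,.014))
to(.51,-.42,.2,87)
f=cv2.imread('pics/s0.png') if 0 else cv2.imread('pics/side0.png'); n=cv2.imread('pics/s6.png')
d=cv2.absdiff(f,n).max(2)
for nm,(x0,x1,y0,y1) in dict(cap=(270,285,220,240),magazine=(250,270,228,252),traywall=(234,257,276,292),beaker=(297,320,233,266)).items(): print(nm,(d[y0:y1,x0:x1]>60).mean().round(3))
E
```

```text
4 39 245.17948717948718 270.0769230769231 [ 0.51362191 -0.43686247  0.014     ]
5 36 244.88888888888889 270.02777777777777 [ 0.51294789 -0.43654462  0.014     ]
6 37 245.0 270.05405405405406 [ 0.51320158 -0.43670038  0.014     ]
now 10.0 [ 0.4525 -0.4103  0.207 ] [ 0.055  0.998 -0.   ] [-0.09 -0.23 -0.35]
delta [-57.9  -6.6   7.1] [-0.01  0.05 -0.15]
cap 0.0
magazine 0.0
traywall 0.0
beaker 0.0
```

```bash
python3 -c "
from station import manip
print(manip.finish_job())"
```

```text
the job is handed in; nothing more can be done
None
```

I pressed the plunger fully down once and let it spring back, then nudged the single disc along the ledge into the white tray. The job was handed in at about 10 s; no verdict came back, but the last images showed the disc at rest in the tray, the plunger up, and the tray and beaker unmoved.

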